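# Put the tongued steel plate home in its kit-tray nest

## Robot

A 6-joint arm with a two-finger parallel gripper is mounted at the origin on the work surface. World frame = base frame: x ahead of the robot, y to its left, z up, the work surface at z = 0. Lengths are in m, angles in rad, forces in N, time in s.
With the tool pointing down it reaches from about 0.35 to 0.95 m from the base axis. Payload 17.4 kg.
Tool frame: the origin (TCP) lies midway between the tips of the shut fingers; the grasp point (between the pads) lies 19 mm behind it; z points along the fingers, y is the line along which they close (so a half turn about z gives the same grasp; the last joint's range is limited). The gripper opens to 93 mm and grips with 3 to 60 N. Pads are 15 mm wide; open, the fingers measure 128 mm over their backs; the gripper's body (75 mm by 188 mm) begins 65 mm behind the grasp point.
Start: joints at [-1.2, 0.116, 1.442, -0, 1.584, -0.038], TCP at [0.268, -0.619, 0.219] pointing down, gripper open.
Joint ranges: [-2.83, 2.83], [-0.83, 2.19], [0.07, 2.5], [-1.14, 4.28], [0.01, 3], [-2.97, 2.97]. Speed limits (rad/s): [1.89, 1.89, 2.22, 3.14, 3.14, 3.14].

## Interface

Orientations are given as a unit quaternion [x, y, z, w].
In Python, from rig import * gives the robot as it stands.
- The arm moves only by the tool play_rows, never from a script. Its argument "commands" is a list of rows, each an object with "dp": the shift along the world's x, y, z in cm, a list of three; "turn": the turn about the world's z in rad. In form: [{"dp": [x, y, z], "turn": turn}, ...]. A call has 1 to 12 rows; each row is the pose to reach, as a shift and turn from the pose commanded when the call began; what a row does not reach only later rows make up. A row lasts 1/10 s, in which the tool goes at most 50 mm and 8.59 degrees, less where a joint would pass 70% of its speed; a pose out of reach is approached as far as the arm can. A call with a gripper value outside its range is refused whole. "hand" is the opening, from 0 (shut) to 1 (fully open), set as the call begins (left out, the last holds). The fingers move at their own pace and stop on an object; "grip_force" is the grip in N (left out, the last holds). Time passes only in rows, so rows that repeat a pose let the fingers close. It gives the time, the measured TCP pose, the force, the opening and the grip force at its end, in the units of the state.
- sense(): the state, without advancing time (a new reading comes with each control period).
- capture(name): name is "scene" or "top" or "wrist"; returns a dict with "pixels" (480x640x3 uint8, red, green, blue), "range_z" (480x640 float32, m along the optical axis (not along the pixel's ray), 0 where there is no reading), "mtx" (3x3 intrinsics, pixels), "distortion" ([k1, k2, p1, p2, k3] as OpenCV has them; the pictures are not rectified), "world_to_cam" (4x4, takes a point from world to camera coordinates). Camera axes: x right, y up, looking along -z (the intrinsics and any distortion apply to the point x, -y, -z); pixel columns grow to the right and rows downward; lengths in m; the calibration is good to about 2 mm. A picture is of the moment at which its call begins.
- job_done(): hands the job in; it is judged then, once.
The state is a dict: "clock": time; "joints": joint angles; "dq": joint speeds; "joint_torque": joint torques, N m; "eef_pos": TCP position; "eef_rot": TCP orientation; "wrist_force": force on the tool from outside, world axes, zero at the start; "wrist_torque": the same for the moment, N m; "finger_gap": finger opening in m; "gripper_force": force on a finger pad.
Only numpy, scipy, OpenCV 4.12 (cv2) and the standard library are available. Lean on these libraries where they do the work, as an engineer would, in place of code of your own. Each camera call takes 0.05 s, during which the arm holds its last target. There are 200 camera calls.

## Task

Take the steel plate with the tongue out of the comb rack and lay it flat on the bench, letting go of it, so that you can take it again by its long sides. Then lay it flat in the empty nest of the kit tray, tongue towards the keeper bar, slide it fully home so that the tongue goes under the bar and the shoulders meet their stops, and let go. Leave the other parts and the carton where they are.

Things in the scene. Friction and masses are not known exactly. Their poses are not given: they have to be found in the camera images.
- plate: flat bare steel plate, 0.42 kg, 10 mm thick: main part 100 x 44 mm, two bolt holes, and a tongue 28 mm wide, 40 mm long, on the middle of one short end (8 mm shoulders beside it). Both faces alike. Origin: centre of the main part, mid-thickness. x along it to the tongue, y through the thickness, z across the width. Starts on edge in a rack slot, z up, origin 36 mm up, top edge 58 mm up
- plate_tip (a point): middle of the tongue's end face, 90 mm from the plate's origin along its x. The plate's centre of mass is 14 mm from the origin towards the tongue. Flat on the bench the plate's origin is 5 mm up, either face down
- rack: timber comb rack, fixed: 200 mm (y) x 70 mm (x), two combs 18 mm thick at x = -26 and 26 mm joined by two rods at y = -32 and 32 mm, comb tops 30 mm up. Three open-topped slots along x at y = -64, 0, 64 mm, 13 mm wide, slot floor 14 mm up; a steel part stands on edge in each, in any order. Origin: centre of underside, on the bench, z up
- tray: low grey metal tray, fixed, 214 x 214 mm, rim 18 mm, floor 4 mm above the bench; holds two equal dark grey plastic nests 84 mm apart (along its y), one full and one empty, either way round. Origin: centre of underside, z up. It stands left or right of the robot and the rack on the other side; the bench between them is clear for at least 200 mm
- nest: the empty nest, fixed in the tray: dark grey plastic, 196 (x) x 72 mm (y). Origin: centre of underside, 4 mm above the bench; x along the pocket to the keeper bar, z up. Pocket floor z = 6 mm, from the rear wall at x = -90 to the shoulder stops at x = 56 mm, 50 mm wide between ribs of top z = 16 mm. No ribs from x = -54 to 36 mm: there fingers have 57 mm free either side of the middle line
- nest_bar (a point): middle of the keeper bar's near lower edge, at nest x = 66, y = 0, z = 19 mm. The fixed aluminium bar runs from here to x = 98 mm over the whole width, 5 mm thick with screw heads 3 mm higher. The tongue slot under it is 13 mm high and 32 mm wide, from the stops at x = 56 mm (mouth flared to 39 mm over its first 5 mm) to x = 98 mm
- nest_lay (a point): where the plate's origin is when the plate is laid down behind the keeper bar: nest x = -32, y = 0, z = 11 mm; 7 mm farther back or 5 mm nearer the bar also goes straight down
- nest_home (a point): where the plate's origin is when the plate is fully home, shoulders on the stops and tongue under the bar: nest x = 6, y = 0, z = 11 mm (38 mm on from nest_lay); the tongue's tip is then at x = 96 mm
- mate: bystander: an equal tongued plate already home in the other nest, flat. Origin at the centre of its main part, x to its tongue, z up
- strap: bystander in the rack: plain steel bar without tongue, 150 x 40 x 10 mm, on its long edge, top edge 54 mm above the bench. Origin at its centre; x along its length, y through its thickness
- pad: bystander in the rack: short steel plate 76 x 44 x 10 mm with one 16 mm hole, on its long edge, top edge 58 mm above the bench. Origin at its centre; x along its length, y through its thickness
- bolts: bystander: closed cardboard carton of bolts on the bench beyond the clear middle, 85 (x) x 120 (y) x 59 mm, 1.6 kg. Origin: centre of its underside
Things that resemble listed ones, but are neither listed nor needed, are in the scene too. What is shaped like the plate but yellow is not meant. What is shaped like the nest but pink is not meant.

How it is judged:
By the outcome, as a careful person would: the job done as asked, in the order asked, and still so for the second after the job is handed in, with the robot touching nothing.
It also fails if it takes over 59 s, if anything falls off the work surface, if the arm or the gripper's body presses on something with over 40 N, if the wrist force passes 120 N, or if a joint passes its speed limit or range.

## Working session

There is one attempt and no reset: what is moved stays moved. The work goes in short steps, Python scripts to look and compute and a tool call to move; the robot and the scene stay as the last step left them, time stands still between calls to the robot, and variables do not carry over. Pictures are saved under pics/ and viewed, at most 10 in all, crops included, and the job is handed in when it is done.

Besides the shell and the picture viewer there is one more tool, called after "Call:" as name([rows], argument=value, ...), one row to a line, values as JSON. play_rows: Moves the arm, as the interface text tells. Its arguments: {"type":"object","properties":{"commands":{"type":"array"},"hand":{"type":"number"},"grip_force":{"type":"number"}},"required":["commands"]}

```bash
mkdir -p pics; ls; cat > h.py <<'E'
from rig import *
import numpy as np, cv2
def cap(n):
    c=capture(n); np.savez('pics/last_%s.npz'%n,**{k:np.asarray(v) for k,v in c.items()}); return c
def load(n): return dict(np.load('pics/last_%s.npz'%n))
def ray(c,uv):
    uv=np.array(uv,float).reshape(-1,1,2)
    p=cv2.undistortPoints(uv,np.array(c['mtx'],float),np.array(c['distortion'],float)).reshape(-1,2)
    T=np.linalg.inv(np.array(c['world_to_cam'],float))
    d=np.c_[p[:,0],-p[:,1],-np.ones(len(p))]
    return T[:3,3],d@T[:3,:3].T
def onplane(c,uv,z):
    o,d=ray(c,uv); return o+d*((z-o[2])/d[:,2])[:,None]
def cloud(c):
    v,u=np.mgrid[0:480,0:640]; o,d=ray(c,np.c_[u.ravel(),v.ravel()])
    return (o+d*np.array(c['range_z']).reshape(-1,1)).reshape(480,640,3)
def proj(c,P):
    P=np.atleast_2d(P); T=np.array(c['world_to_cam'],float); q=P@T[:3,:3].T+T[:3,3]; q=q*[1,-1,-1]
    return cv2.projectPoints(q,np.zeros(3),np.zeros(3),np.array(c['mtx'],float),np.array(c['distortion'],float))[0].reshape(-1,2)
E
python3 - <<'E'
from h import *
s=sense();print(s)
for n in ['top','scene']:
    c=cap(n); cv2.imwrite(f'pics/{n}1.png',c['pixels'][:,:,::-1]); print(np.linalg.inv(c['world_to_cam'])[:3,3],c['distortion'])
E
```

```text
pics
{'clock': 0.0, 'joints': array([-1.19980437e+00,  1.16480319e-01,  1.44226871e+00, -3.06514425e-05,
        1.58400569e+00, -3.77751522e-02]), 'dq': array([ 0.00055881, -0.00102073, -0.00038759, -0.00055919,  0.00013246,
       -0.00047278]), 'joint_torque': array([-3.61567669e-03, -7.21262240e+01, -6.22613811e+01,  7.77840754e-02,
        2.38768780e-02, -6.46907415e-05]), 'eef_pos': array([ 0.26822068, -0.61919336,  0.21790687]), 'eef_rot': array([ 9.79186161e-01,  2.02963358e-01, -1.11469704e-04, -5.70443975e-04]), 'wrist_force': array([ 0.34945195, -0.17291817,  0.5750815 ]), 'wrist_torque': array([ 0.01044908, -0.0259121 ,  0.01406279]), 'gripper_force': 0.0, 'finger_gap': 0.09276334632052417}
[ 0.42527311 -0.0141685   0.92807696] [-0.0955335  0.         0.         0.         0.       ]
[ 1.27992041 -0.022095    1.06817745] [-0.08461739  0.          0.          0.          0.        ]
```

View pics/top1.png

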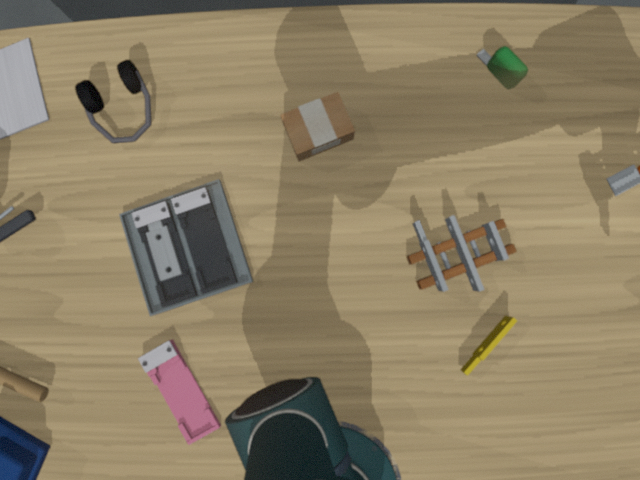

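View pics/scene1.png

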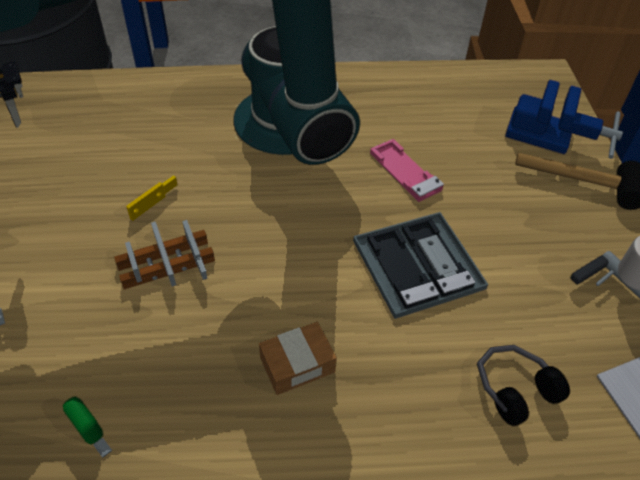

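Top view: the tray is at (187,247), with the empty nest at (207,240), its bar at (190,200), and the filled nest at (163,250). The rack at (460,255) holds three steel parts at about (430,257), (465,253) and (497,240). Decoys are the yellow plate (489,345) and pink nest (180,392). The carton is at (318,127). Next I'll crop the rack and measure the parts.

```bash
python3 - <<'E'
from h import *
t=load('top');s=load('scene')
a=cv2.resize(t['pixels'][205:305,395:530],None,fx=5.5,fy=5.5,interpolation=cv2.INTER_CUBIC)[:300*2]
b=cv2.resize(s['pixels'][212:297,105:225],None,fx=5.5,fy=5.5,interpolation=cv2.INTER_CUBIC)
cv2.imwrite('pics/ca.png',a[:,:,::-1]);cv2.imwrite('pics/cb.png',b[:,:,::-1])
for n,c,(v0,v1,u0,u1) in [('top',t,(205,305,395,530)),('scene',s,(212,297,105,225))]:
    P=cloud(c); Z=P[...,2].copy(); hsv=cv2.cvtColor(c['pixels'],cv2.COLOR_RGB2HSV)
    m=np.zeros((480,640),np.uint8); m[v0:v1,u0:u1]=((Z>0.045)&(Z<.075)&(hsv[...,1]<90))[v0:v1,u0:u1]
    k,l,st,ce=cv2.connectedComponentsWithStats(m)
    for i in range(1,k):
        if st[i,4]<30: continue
        p=P[l==i]; q=p[:,:2]-p[:,:2].mean(0); w,V=np.linalg.eigh(np.cov(q.T)); ax=V[:,1]*np.sign(V[0,1]); e=q@ax; f=q@V[:,0]
        print(n,ce[i],st[i,4],p.mean(0).round(4),'ang',np.arctan2(ax[1],ax[0]).round(3),'len',np.ptp(e).round(4),'wid',np.ptp(f).round(4),'z',np.percentile(p[:,2],[5,50,95]).round(4))
E
```

```text
top [465.55617978 252.47752809] 534 [ 0.4625 -0.27    0.0529] ang 0.353 len 0.1496 wid 0.0126 z [0.0468 0.0534 0.0561]
top [431.13087935 256.37423313] 489 [ 0.4572 -0.2044  0.0548] ang 0.348 len 0.1393 wid 0.0119 z [0.0474 0.0565 0.0599]
top [496.97115385 240.        ] 312 [ 0.4839 -0.3299  0.0558] ang 0.355 len 0.0751 wid 0.0125 z [0.0475 0.0569 0.0599]
scene [161.87455197 248.01792115] 279 [ 0.4637 -0.2704  0.054 ] ang 0.338 len 0.1554 wid 0.0106 z [0.0494 0.0543 0.0579]
scene [193.59060403 246.20134228] 298 [ 0.4629 -0.2041  0.0553] ang 0.348 len 0.1439 wid 0.0106 z [0.0469 0.0567 0.0616]
scene [131.5        257.27647059] 170 [ 0.4886 -0.33    0.0573] ang 0.344 len 0.0821 wid 0.0101 z [0.0481 0.0581 0.0614]
```

View pics/ca.png

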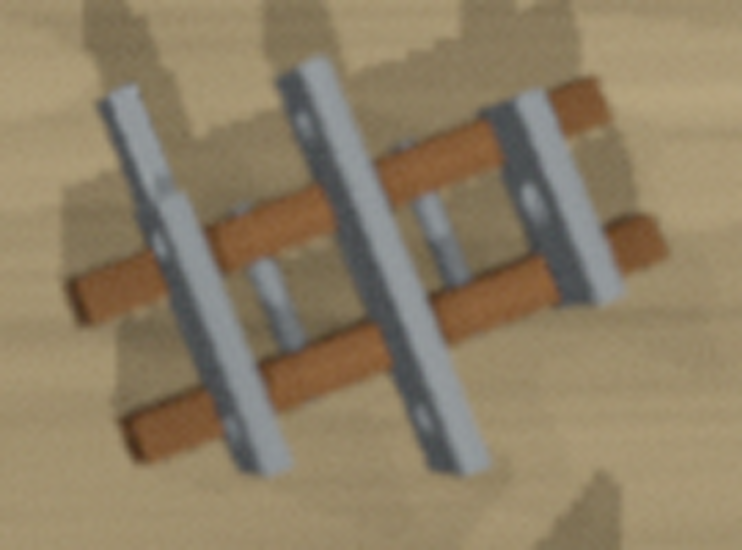

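View pics/cb.png

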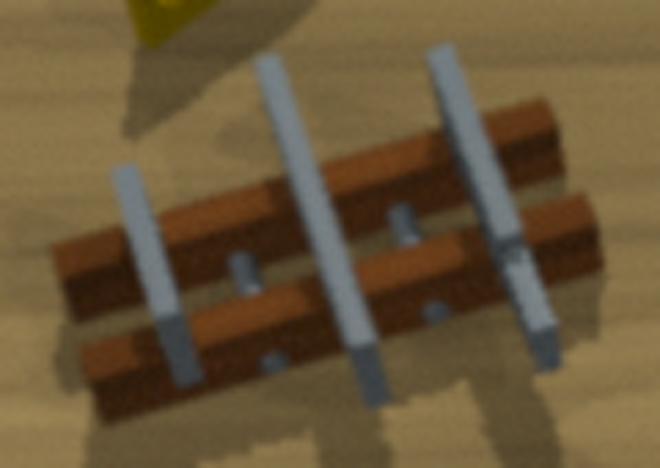

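Candidates:
- (431,256): about 140 mm long, with a lower step at its far end. This is the tongued plate.
- (465,252): plain, 150 mm, 54 mm high. This is the strap.
- (497,240): 76 mm with one hole. This is the pad.

Both crops show the notch on the leftmost part, so that is the plate, with its tongue pointing to +x. Next I'll measure the plate and nest.

```bash
python3 - <<'E'
from h import *
t=load('top');s=load('scene')
# plate: top-edge strip in both views
for n,c,(v0,v1,u0,u1) in [('top',t,(205,305,395,458)),('scene',s,(212,297,178,225))]:
    P=cloud(c); hsv=cv2.cvtColor(c['pixels'],cv2.COLOR_RGB2HSV); Z=P[...,2]
    m=np.zeros((480,640),bool); m[v0:v1,u0:u1]=((Z>0.044)&(Z<.075)&(hsv[...,1]<90))[v0:v1,u0:u1]
    p=P[m]; a=np.array([np.cos(.348),np.sin(.348)]); e=p[:,:2]@a; f=p[:,:2]@[-a[1],a[0]]
    for b in np.arange(e.min(),e.max(),.01):
        k=(e>=b)&(e<b+.01)&(p[:,2]>np.percentile(p[(e>=b)&(e<b+.01),2],40)); print(n,b.round(4),np.median(p[k,2]).round(4),np.median(f[k]).round(4),k.sum())
    print('end',e.max())
# tray
for n,c,(v0,v1,u0,u1) in [('top',t,(165,330,100,270)),('scene',s,(200,330,340,500))]:
    P=cloud(c); px=c['pixels'].astype(int); hsv=cv2.cvtColor(c['pixels'],cv2.COLOR_RGB2HSV)
    sub=np.zeros((480,640),np.uint8); sub[v0:v1,u0:u1]=1
    m=((hsv[...,1]<90)|(P[...,2]>.012)).astype(np.uint8)*sub
    m=cv2.morphologyEx(m,cv2.MORPH_OPEN,np.ones((5,5),np.uint8))
    cn=max(cv2.findContours(m,0,1)[0],key=cv2.contourArea)
    w=onplane(c,cn.reshape(-1,2),.018); r=cv2.minAreaRect((w[:,:2]*1000).astype(np.float32)); print(n,'tray',r)
    b=((px.min(2)>110)*sub).astype(np.uint8)
    k,l,st,ce=cv2.connectedComponentsWithStats(b)
    for i in range(1,k):
        if st[i,4]<60: continue
        v,u=np.nonzero(l==i); z=np.median(P[v,u,2]); zz=.028 if z>.0235 else .020
        w=onplane(c,np.c_[u,v],zz); r=cv2.minAreaRect((w[:,:2]*1000).astype(np.float32)); print(n,ce[i].round(1),st[i,4],'z',z.round(4),r)
E
```

```text
top 0.2921 0.0589 -0.3477 18
top 0.3021 0.0588 -0.3492 22
top 0.3121 0.0578 -0.3484 21
top 0.3221 0.0583 -0.3497 24
top 0.3321 0.0592 -0.3496 23
top 0.3421 0.0582 -0.3487 23
top 0.3521 0.0579 -0.3477 23
top 0.3621 0.0585 -0.3481 24
top 0.3721 0.0579 -0.3487 32
top 0.3821 0.0575 -0.3494 38
top 0.3921 0.0523 -0.4091 39
top 0.4021 0.0526 -0.4105 41
top 0.4121 0.0523 -0.407 30
top 0.4221 0.0503 -0.348 17
end 0.43139390743348816
scene 0.2896 0.0592 -0.3481 10
scene 0.2996 0.0603 -0.349 9
scene 0.3096 0.0595 -0.3494 12
scene 0.3196 0.0601 -0.3504 11
scene 0.3296 0.0597 -0.3507 12
scene 0.3396 0.0593 -0.3502 14
scene 0.3496 0.0588 -0.3496 10
scene 0.3596 0.0589 -0.3504 13
scene 0.3696 0.0586 -0.3498 11
scene 0.3796 0.0598 -0.3487 14
scene 0.3896 0.0562 -0.3491 18
scene 0.3996 0.0505 -0.3493 13
scene 0.4096 0.0503 -0.3514 11
scene 0.4196 0.0511 -0.3495 13
scene 0.4296 0.0512 -0.3518 7
end 0.43343196133249823
top tray ((494.71954345703125, 274.1246643066406), (346.76483154296875, 330.3814392089844), 89.17514038085938)
top [165.7 177.3] 2787 z 0.0002 ((612.5914916992188, 272.6029052734375), (3
[... 793 characters left out ...]
 (56.951473236083984, 64.75113677978516), 88.8925552368164)
top [259.4 252. ] 161 z 0.0002 ((475.2729797363281, 121.94754028320312), (41.13125228881836, 17.499351501464844), 88.3810043334961)
top [114.5 266.9] 76 z 0.0006 ((457.4303283691406, 411.68731689453125), (21.04901885986328, 39.298606872558594), 2.903960943222046)
scene tray ((494.8354187011719, 268.58154296875), (226.1334686279297, 221.73104858398438), 17.25115966796875)
scene [445.3 266.9] 873 z 0.0231 ((499.4256591796875, 321.6925354003906), (139.1209716796875, 71.7126693725586), 16.964014053344727)
scene [419.2 292.5] 407 z 0.0277 ((581.2434692382812, 254.28660583496094), (31.454792022705078, 70.7296142578125), 17.23430824279785)
```

Plate:
- Origin about (0.4405, -0.2115), yaw 0.348, tongue towards +x.
- Measured length 141 mm (expected 140) and top 58–59 mm, so it agrees.

Nest:
- The bar's centre is (0.581, 0.2544) at yaw 17°, and both views agree.
- The nest origin is about (0.5026, 0.2304).

Moving above the plate, grip point 12 mm towards the tongue.

Call:
play_rows([
  {"dp": [18.4, 41.2, -8], "turn": -0.061},
  {"dp": [18.4, 41.2, -8], "turn": -0.061},
  {"dp": [18.4, 41.2, -8], "turn": -0.061},
  {"dp": [18.4, 41.2, -8], "turn": -0.061},
  {"dp": [18.4, 41.2, -8], "turn": -0.061},
  {"dp": [18.4, 41.2, -8], "turn": -0.061},
  {"dp": [18.4, 41.2, -8], "turn": -0.061},
  {"dp": [18.4, 41.2, -8], "turn": -0.061},
  {"dp": [18.4, 41.2, -8], "turn": -0.061},
  {"dp": [18.4, 41.2, -8], "turn": -0.061},
  {"dp": [18.4, 41.2, -8], "turn": -0.061},
  {"dp": [18.4, 41.2, -8], "turn": -0.061},
], hand=0.43, grip_force=30)

```text
clock: 1.3
eef_pos: [0.4521, -0.2081, 0.1388]
eef_rot: [0.985, 0.173, -0.0, 0.0]
wrist_force: [-0.3, 0.1, -0.1]
finger_gap: 0.0395
gripper_force: 0.0
```

```bash
python3 - <<'E'
from h import *
s=sense();print(s['clock'],s['eef_pos'],s['eef_rot'],s['finger_gap'])
w=cap('wrist'); cv2.imwrite('pics/w1.png',w['pixels'][:,:,::-1]); print(np.linalg.inv(w['world_to_cam'])[:3,3])
P=cloud(w); m=(P[...,2]>.055)&(P[...,2]<.063)&(abs(P[...,0]-.45)<.1)&(abs(P[...,1]+.21)<.04); p=P[m]
a=np.array([np.cos(.348),np.sin(.348)]); e=p[:,:2]@a; f=p[:,:2]@[-a[1],a[0]]
print(m.sum(),e.min(),e.max(),f.min(),f.max(),np.median(f), np.polyfit(e,f,1))
m=(P[...,2]>.046)&(P[...,2]<.054)&(abs(P[...,0]-.45)<.1)&(abs(P[...,1]+.21)<.04); p=P[m];e=p[:,:2]@a;f=p[:,:2]@[-a[1],a[0]]; k=abs(f+.349)<.01;print(e[k].min(),e[k].max(),np.median(f[k]))
E
```

```text
1.3 [ 0.4521138  -0.20814479  0.13879756] [ 9.84923106e-01  1.72992621e-01 -6.54090637e-05  1.53607383e-04] 0.039538749879212576
[ 0.52191025 -0.18287334  0.3044795 ]
1992 0.292506761953994 0.41608198343138025 -0.41477415313643967 -0.3440511432659969 -0.3490950139130328 [-0.02686219 -0.33988462]
0.3920356552811801 0.4320689554680795 -0.3491135396382409
```

View pics/w1.png

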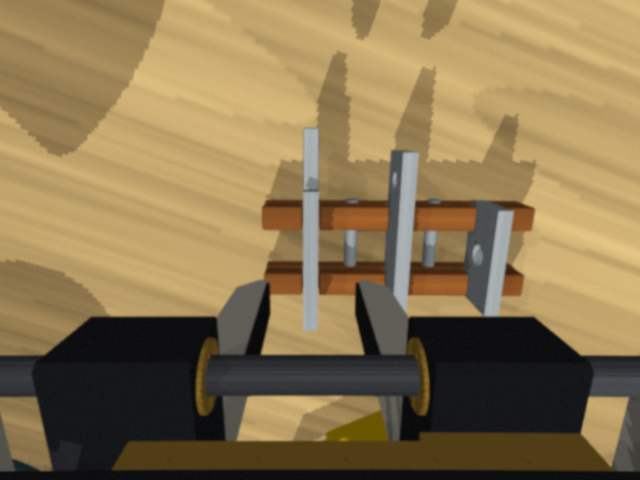

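The wrist view shows the tongued plate at column 311, centred between the fingers (midpoint about column 313), with its notch at row 190. The strap is clear of the right finger. Descending and gripping.

Call:
play_rows([
  {"dp": [0, 0, -4], "turn": 0},
  {"dp": [0, 0, -8], "turn": 0},
  {"dp": [0, 0, -10.4], "turn": 0},
  {"dp": [0, 0, -10.4], "turn": 0},
  {"dp": [0, 0, -10.4], "turn": 0},
])

```text
clock: 1.85
eef_pos: [0.452, -0.2085, 0.0349]
eef_rot: [0.985, 0.172, -0.0, -0.0]
wrist_force: [-0.9, 0.0, 1.2]
finger_gap: 0.0402
gripper_force: 0.0
```

Call:
play_rows([
  {"dp": [0, 0, 0], "turn": 0},
  {"dp": [0, 0, 0], "turn": 0},
  {"dp": [0, 0, 0], "turn": 0},
  {"dp": [0, 0, 0], "turn": 0},
  {"dp": [0, 0, 0], "turn": 0},
], hand=0, grip_force=35)

```text
clock: 2.35
eef_pos: [0.4524, -0.2074, 0.0349]
eef_rot: [0.985, 0.173, 0.0, 0.0]
wrist_force: [-0.6, -0.0, 1.8]
finger_gap: 0.01
gripper_force: 35.0
```

Call:
play_rows([
  {"dp": [0, 0, 2], "turn": 0},
  {"dp": [0, 0, 4], "turn": 0},
  {"dp": [0, 0, 6], "turn": 0},
  {"dp": [0, 4, 6], "turn": 0},
  {"dp": [0, 8, 6], "turn": -0.05},
  {"dp": [0, 12, 6], "turn": -0.05},
  {"dp": [0, 15, 6], "turn": -0.05},
  {"dp": [0, 15, 4], "turn": -0.05},
  {"dp": [0, 15, 1.5], "turn": -0.05},
  {"dp": [0, 15, 0], "turn": -0.05},
  {"dp": [0, 15, -1], "turn": -0.05},
  {"dp": [0, 15, -1.25], "turn": -0.05},
])

```text
clock: 3.55
eef_pos: [0.4518, -0.0574, 0.0211]
eef_rot: [0.989, 0.148, -0.001, -0.0]
wrist_force: [0.2, 0.9, -3.9]
finger_gap: 0.0098
gripper_force: 35.0
```

Call:
play_rows([
  {"dp": [0, 0, -0.1], "turn": 0},
  {"dp": [0, 0, -0.1], "turn": 0},
  {"dp": [0, 0, -0.1], "turn": 0},
])

```text
clock: 3.85
eef_pos: [0.4527, -0.0576, 0.0219]
eef_rot: [0.989, 0.148, 0.0, 0.0]
wrist_force: [0.6, -0.4, -4.5]
finger_gap: 0.0098
gripper_force: 35.0
```

Call:
play_rows([
  {"dp": [0, 0, -0.1], "turn": 0},
  {"dp": [0, 0, -0.15], "turn": 0},
  {"dp": [0, 0, -0.15], "turn": 0},
])

```text
clock: 4.15
eef_pos: [0.4528, -0.0575, 0.0209]
eef_rot: [0.989, 0.148, 0.0, 0.0]
wrist_force: [-5.2, 0.6, 8.8]
finger_gap: 0.0096
gripper_force: 35.0
```

Call:
play_rows([
  {"dp": [0, 0, 0], "turn": 0},
  {"dp": [0, 0, 0], "turn": 0},
  {"dp": [0, 0, 0], "turn": 0},
  {"dp": [0, 0, 0], "turn": 0},
  {"dp": [0, 0, 1], "turn": 0},
  {"dp": [0, 0, 1.7], "turn": 0},
  {"dp": [0, 0, 1.7], "turn": 0},
], hand=0.64)

```text
clock: 4.85
eef_pos: [0.4531, -0.0575, 0.0382]
eef_rot: [0.989, 0.148, 0.001, 0.0]
wrist_force: [0.2, -0.0, -0.3]
finger_gap: 0.0585
gripper_force: 0.0
```

```bash
python3 - <<'E'
from h import *
s=sense();print(s['eef_pos'],s['wrist_force'],s['finger_gap'])
w=cap('wrist'); cv2.imwrite('pics/w2.png',w['pixels'][:,:,::-1])
E
```

```text
[ 0.45305541 -0.05751779  0.0382238 ] [ 0.23750535 -0.03050534 -0.27922825] 0.058526797798378195
```

View pics/w2.png

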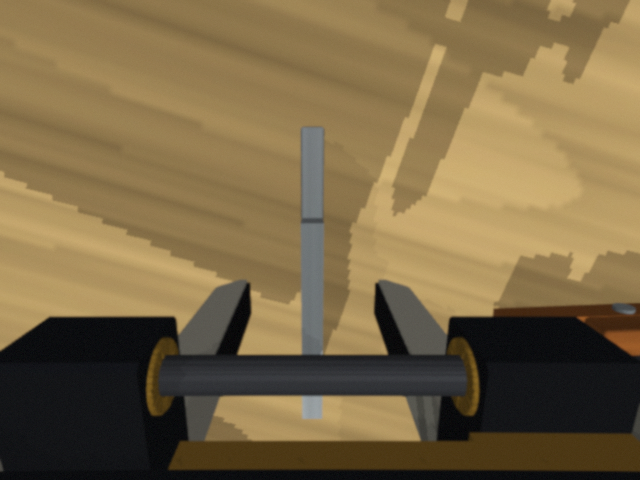

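The plate stands on edge, free, between the fingers (column 312). Now tipping it towards +y with the right finger at its top edge.

Call:
play_rows([
  {"dp": [-0.6, 1.9, 0], "turn": 0},
  {"dp": [-0.75, 2.4, 0], "turn": 0},
  {"dp": [-0.82, 2.7, 0], "turn": 0},
  {"dp": [-0.9, 3.0, 0], "turn": 0},
  {"dp": [-1.0, 3.3, 0], "turn": 0},
  {"dp": [-1.1, 3.6, 0], "turn": 0},
  {"dp": [-1.2, 3.9, 0], "turn": 0},
  {"dp": [-1.2, 3.9, 0], "turn": 0},
  {"dp": [-1.2, 3.9, 3], "turn": 0},
  {"dp": [-1.2, 3.9, 8], "turn": 0},
  {"dp": [-1.2, 3.9, 10], "turn": 0},
  {"dp": [-1.2, 3.9, 10], "turn": 0},
])

```text
clock: 6.1
eef_pos: [0.4416, -0.0186, 0.14]
eef_rot: [0.989, 0.148, 0.002, 0.001]
wrist_force: [0.5, -0.3, -0.8]
finger_gap: 0.0595
gripper_force: 0.0
```

```bash
cat > m.py <<'E'
from h import *
s=sense();print(s['clock'],s['eef_pos'],s['wrist_force'],s['finger_gap'])
w=cap('wrist'); cv2.imwrite('pics/w3.png',w['pixels'][:,:,::-1])
for n in ['wrist','top','scene']:
    c=w if n=='wrist' else cap(n)
    P=cloud(c); hsv=cv2.cvtColor(c['pixels'],cv2.COLOR_RGB2HSV)
    m=((hsv[...,1]<70)&(P[...,2]>.004)&(P[...,2]<.05)&(abs(P[...,0]-.46)<.13)&(abs(P[...,1]+.03)<.1)).astype(np.uint8)
    m=cv2.morphologyEx(m,cv2.MORPH_OPEN,np.ones((3,3),np.uint8))
    k,l,st,ce=cv2.connectedComponentsWithStats(m)
    if k<2: continue
    i=1+np.argmax(st[1:,4]); v,u=np.nonzero(l==i); W=onplane(c,np.c_[u,v],.01)[:,:2]*1000
    print(n,st[i,4],'z',np.median(P[v,u,2]).round(4),'mean',W.mean(0).round(1),cv2.minAreaRect(W.astype(np.float32)))
E
python3 m.py
```

```text
6.1 [ 0.44160501 -0.01857729  0.13998045] [ 0.52827835 -0.28979801 -0.78123969] 0.05949018469501893
wrist 8160 z 0.0095 mean [450.3 -29.4] ((452.0069885253906, -29.292007446289062), (139.43228149414062, 43.7360954284668), 16.65997886657715)
scene 962 z 0.0103 mean [449.7 -30.3] ((453.10528564453125, -29.002819061279297), (144.1293182373047, 45.9283447265625), 16.956714630126953)
```

View pics/w3.png

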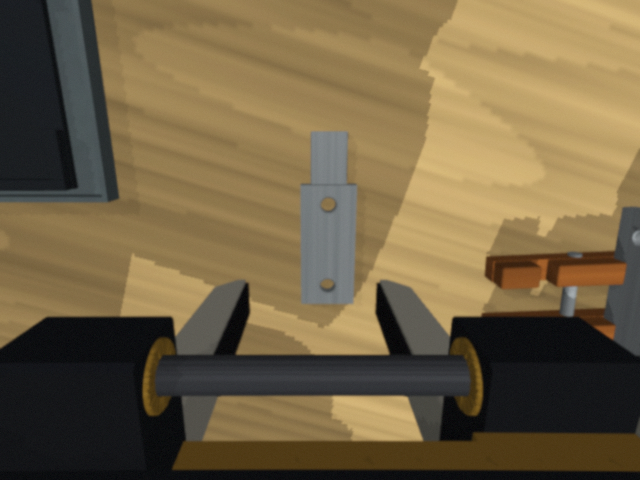

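The plate lies flat, with its main part at (328,243) and its tongue up the image. It measures 139.4 x 43.7 mm with its top at 9.5 mm. Its origin is about (0.433, -0.035) at yaw 0.293. Regripping by the long sides.

Call:
play_rows([
  {"dp": [0.1, -1.35, -4], "turn": -0.004},
  {"dp": [0.1, -1.35, -8], "turn": -0.004},
  {"dp": [0.1, -1.35, -11.5], "turn": -0.004},
  {"dp": [0.1, -1.35, -13], "turn": -0.004},
  {"dp": [0.1, -1.35, -13.7], "turn": -0.004},
  {"dp": [0.1, -1.35, -13.7], "turn": -0.004},
], hand=0.7)

```text
clock: 6.85
eef_pos: [0.4399, -0.0319, 0.0001]
eef_rot: [0.989, 0.146, -0.002, -0.0]
wrist_force: [-25.7, 2.5, 38.5]
finger_gap: 0.0653
gripper_force: 19.4
```

Call:
play_rows([
  {"dp": [0, 0, 0], "turn": 0},
  {"dp": [0, 0, 0], "turn": 0},
  {"dp": [0, 0, 0], "turn": 0},
  {"dp": [0, 0, 0], "turn": 0},
], hand=0.2, grip_force=40)

```text
clock: 7.25
eef_pos: [0.4419, -0.0319, 0.0002]
eef_rot: [0.989, 0.146, 0.001, 0.0]
wrist_force: [-1.8, 1.7, 16.9]
finger_gap: 0.0435
gripper_force: 41.4
```

The tips reached the bench, so I'll regrip about 3 mm higher to clear the pocket floor.

Call:
play_rows([
  {"dp": [0, 0, 0], "turn": 0},
  {"dp": [0, 0, 0.15], "turn": 0},
  {"dp": [0, 0, 0.3], "turn": 0},
  {"dp": [0, 0, 0.3], "turn": 0},
  {"dp": [0, 0, 0.3], "turn": 0},
], hand=0.6)

```text
clock: 7.75
eef_pos: [0.441, -0.0318, 0.0021]
eef_rot: [0.989, 0.146, -0.0, -0.0]
wrist_force: [0.4, 0.3, -0.2]
finger_gap: 0.0557
gripper_force: 0.0
```

Call:
play_rows([
  {"dp": [0, 0, 0.08], "turn": 0},
  {"dp": [0, 0, 0.08], "turn": 0},
  {"dp": [0, 0, 0.08], "turn": 0},
  {"dp": [0, 0, 0.08], "turn": 0},
  {"dp": [0, 0, 0.08], "turn": 0},
], hand=0.2, grip_force=45)

```text
clock: 8.25
eef_pos: [0.4413, -0.0319, 0.0034]
eef_rot: [0.989, 0.146, -0.0, -0.0]
wrist_force: [-0.2, -0.1, -1.0]
finger_gap: 0.0432
gripper_force: 45.0
```

Call:
play_rows([
  {"dp": [0, 0, 2], "turn": 0},
  {"dp": [0, 0, 5], "turn": 0},
  {"dp": [0, 0, 8], "turn": 0},
  {"dp": [0, 0, 8], "turn": 0},
  {"dp": [0, 0, 8], "turn": 0},
])

```text
clock: 8.75
eef_pos: [0.4412, -0.0319, 0.0828]
eef_rot: [0.989, 0.146, -0.0, 0.0]
wrist_force: [-1.5, -0.2, -4.9]
finger_gap: 0.0431
gripper_force: 45.0
```

```bash
cat > n.py <<'E'
from h import *
s=sense();print(s['clock'],s['eef_pos'],s['eef_rot'],s['wrist_force'],s['finger_gap'],s['gripper_force'])
w=cap('wrist'); cv2.imwrite('pics/w4.png',w['pixels'][:,:,::-1])
P=cloud(w); a=.295; p=P.reshape(-1,3); tc=s['eef_pos']
q=(p[:,:2]-tc[:2])@np.array([[np.cos(a),-np.sin(a)],[np.sin(a),np.cos(a)]]); 
# in-hand plate tongue: points near tool axis
m=(abs(q[:,1])<.035)&(q[:,0]>.01)&(q[:,0]<.1)&(abs(p[:,2]-tc[2]-.0075)<.01)
# main edges and tongue edges along x
for b in np.arange(.01,.1,.01):
    k=m&(q[:,0]>=b)&(q[:,0]<b+.01)
    if k.sum()>5: print(b.round(2),k.sum(),'zrel',np.median(p[k,2]-tc[2]).round(4),'y',q[k,1].min().round(4),q[k,1].max().round(4))
print('tip',q[m,0].max())
E
python3 n.py
```

```text
8.75 [ 0.44115284 -0.03186507  0.0828284 ] [ 9.89227184e-01  1.46388453e-01 -2.66585837e-07  1.05270027e-05] [-1.53727785 -0.23540148 -4.91784835] 0.043088485718063035 44.99754846096039
0.01 2171 zrel 0.006 y -0.0222 0.0218
0.02 1759 zrel 0.006 y -0.0222 0.022
0.03 2266 zrel 0.006 y -0.0223 0.022
0.04 1749 zrel 0.0059 y -0.022 0.0218
0.05 1609 zrel 0.0059 y -0.014 0.0139
0.06 1686 zrel 0.0059 y -0.0141 0.0139
0.07 1765 zrel 0.0059 y -0.0139 0.0138
0.08 203 zrel 0.0055 y -0.0137 0.0135
tip 0.08089545588230591
```

The plate is held level: its top is 6 mm above the TCP, its tip 80.7 mm ahead, and it is centred. Moving above nest_lay, then measuring the nest from the wrist camera.

Call:
play_rows([
  {"dp": [0.6, 4, 0], "turn": 0},
  {"dp": [1.2, 8, 0], "turn": 0},
  {"dp": [1.8, 12.5, 0], "turn": 0},
  {"dp": [2.5, 17, 0], "turn": 0},
  {"dp": [3.2, 21.5, 0], "turn": 0},
  {"dp": [3.6, 24.5, 0], "turn": 0.003},
  {"dp": [3.8, 25.5, 0], "turn": 0.003},
  {"dp": [3.8, 25.5, 0], "turn": 0.003},
  {"dp": [3.8, 25.5, 0], "turn": 0.003},
])

```text
clock: 9.7
eef_pos: [0.4788, 0.2223, 0.0822]
eef_rot: [0.989, 0.148, -0.001, 0.0]
wrist_force: [0.2, -0.2, -4.6]
finger_gap: 0.0436
gripper_force: 45.0
```

```bash
python3 - <<'E'
from h import *
s=sense();print(s['clock'],s['eef_pos'],s['eef_rot'],s['wrist_force'])
for n in ['wrist','top','scene']:
    c=cap(n)
    if n=='wrist': cv2.imwrite('pics/w5.png',c['pixels'][:,:,::-1])
    P=cloud(c); px=c['pixels'].astype(int)
    m=((px.min(2)>105)&(abs(P[...,2]-.028)<.006)&(np.hypot(P[...,0]-.581,P[...,1]-.2544)<.05)).astype(np.uint8)
    m=cv2.morphologyEx(m,cv2.MORPH_CLOSE,np.ones((7,7),np.uint8))
    k,l,st,ce=cv2.connectedComponentsWithStats(m)
    if k<2: print(n,'none'); continue
    i=1+np.argmax(st[1:,4]); v,u=np.nonzero(l==i); W=onplane(c,np.c_[u,v],.028)[:,:2]*1000
    print(n,st[i,4],ce[i],np.median(P[v,u,2]),cv2.minAreaRect(W.astype(np.float32)))
    if n=='wrist':
        # nest profile in tentative nest frame
        a=.2967;p=P.reshape(-1,3);q=(p[:,:2]-[.5026,.2304])@np.array([[np.cos(a),-np.sin(a)],[np.sin(a),np.cos(a)]])
        for x in [.03,.042,.05,.058]:
            r=[]
            for y in np.arange(-.045,.046,.003):
                k=(abs(q[:,0]-x)<.003)&(abs(q[:,1]-y)<.0015)&(p[:,2]<.05); r.append(int(1000*np.median(p[k,2])) if k.any() else -9)
            print(x,r)
E
```

```text
9.7 [0.478762   0.22226618 0.08220422] [ 9.89010263e-01  1.47843371e-01 -9.49233915e-04  3.69542188e-04] [ 0.20649608 -0.17532589 -4.5987819 ]
wrist 8455 [309.3801301  67.9125961] 0.027649607908059787 ((580.667236328125, 254.68873596191406), (32.12915802001953, 71.80464172363281), 17.877838134765625)
0.03 [3, 3, 3, 9, 9, 9, 9, 9, 9, -9, -9, -9, -9, -9, -9, -9, -9, -9, -9, -9, -9, -9, 9, 9, 9, 9, 9, 9, 3, 3, 3]
0.042 [3, 3, 3, 19, 19, 19, 19, 10, 9, -9, -9, -9, -9, -9, -9, -9, -9, -9, -9, -9, -9, -9, 9, 10, 19, 19, 19, 19, 3, 3, 3]
0.05 [3, 3, 3, 19, 19, 19, 19, 10, 9, -9, -9, -9, -9, -9, -9, -9, -9, -9, -9, -9, -9, -9, 9, 10, 19, 19, 19, 19, 3, 3, 3]
0.058 [3, 3, 3, 21, 22, 22, 22, 22, 22, 22, 10, 9, 9, 9, 9, 9, 9, 9, 9, 9, 9, 22, 22, 22, 22, 22, 22, 22, 3, 3, 3]
top 319 [198.09717868 197.24137931] 0.028147297806729643 ((585.3467407226562, 239.3863067626953), (32.64739227294922, 41.91529083251953), 18.000503540039062)
scene 506 [422.70948617 291.36956522] 0.027340928294657174 ((578.837158203125, 262.444091796875), (32.12558364868164, 85.109130859375), 17.977970123291016)
```

View pics/w5.png

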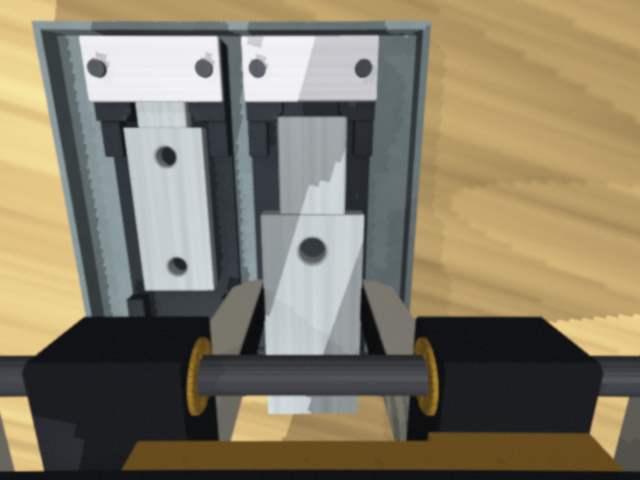

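The wrist view shows the plate over the empty nest, with its tongue at (313,165) pointing to the bar at (311,68). The mate plate is at (172,200). The nest profile is symmetric about my frame. Now fitting the nest's yaw and the in-hand plate's yaw from their edges.

```bash
cat > fit.py <<'E'
from h import *
def run(c,s):
    P=cloud(c); a=.2967; R=np.array([[np.cos(a),-np.sin(a)],[np.sin(a),np.cos(a)]]); p=P.reshape(-1,3); q=(p[:,:2]-[.5026,.2304])@R
    nz=(p[:,2]>.006)&(p[:,2]<.036)&(abs(q[:,1])<.04)
    def edges(m,x0,x1,x,lab):
        X=[];L=[];H=[]
        for b in np.arange(x0,x1,.003):
            k=m&(abs(x-b)<.0015)
            if k.sum()>5: X.append(b);L.append(q[k,1].min());H.append(q[k,1].max())
        if len(X)<4: print(lab,'few'); return
        l=np.polyfit(X,L,1);h=np.polyfit(X,H,1); print(lab,len(X),'slopes',l[0].round(4),h[0].round(4),'mid at mean x',np.mean(X).round(3),(np.mean(L)+np.mean(H))/2,'wid',np.mean(H)-np.mean(L))
    edges(nz,.04,.095,q[:,0],'nest outer')
    ch=(p[:,2]>.025)&(p[:,2]<.036)&(abs(q[:,1])<.04); edges(ch,.068,.096,q[:,0],'bar')
    k=ch&(abs(q[:,1])<.03); print('bar x',np.percentile(q[k,0],[.5,99.5]))
    tz=s['eef_pos'][2]; mp=(abs(p[:,2]-tz-.006)<.004)&(abs(q[:,1])<.03)
    tq=(s['eef_pos'][:2]-[.5026,.2304])@R; print('tcp in nest',tq)
    if tz>.04:
        edges(mp,tq[0]+.012,tq[0]+.038,q[:,0],'plate main'); edges(mp,tq[0]+.045,tq[0]+.078,q[:,0],'tongue'); print('tip x',np.percentile(q[mp&(abs(q[:,1])<.01),0],99.8))
E
python3 -c "
from fit import *
run(load('wrist'),sense())"
```

```text
nest outer 19 slopes 0.0064 0.013 mid at mean x 0.067 0.00026567307221240025 wid 0.07167802497966333
bar 10 slopes 0.0018 0.0311 mid at mean x 0.082 0.0004319357362300054 wid 0.07176537234527422
bar x [0.06622801 0.09758925]
tcp in nest [-0.02478096 -0.00116821]
plate main 9 slopes 0.0047 -0.0023 mid at mean x -0.001 -0.0009539320667821712 wid 0.04386832177086549
tongue 11 slopes 0.0048 0.0049 mid at mean x 0.035 -0.0008615619367040826 wid 0.0277252452000258
tip x 0.05568632281122398
```

Call:
play_rows([
  {"dp": [-0.02, 0.07, -2], "turn": 0.006},
  {"dp": [-0.02, 0.07, -3.5], "turn": 0.006},
  {"dp": [-0.02, 0.07, -4.5], "turn": 0.006},
  {"dp": [-0.02, 0.07, -4.8], "turn": 0.006},
  {"dp": [-0.02, 0.07, -4.8], "turn": 0.006},
])

```text
clock: 10.35
eef_pos: [0.479, 0.2236, 0.0352]
eef_rot: [0.989, 0.151, -0.0, 0.0]
wrist_force: [0.5, 0.4, -3.6]
finger_gap: 0.0433
gripper_force: 45.0
```

```bash
python3 -c "
from fit import *
c=cap('wrist');s=sense();s['eef_pos']=s['eef_pos'];print(s['eef_pos'],s['wrist_force'])
import fit
P=cloud(c);p=P.reshape(-1,3);a=.2967;R=np.array([[np.cos(a),-np.sin(a)],[np.sin(a),np.cos(a)]]);q=(p[:,:2]-[.5026,.2304])@R
z=s['eef_pos'][2]
for b in np.arange(-.01,.06,.006):
    k=(abs(q[:,0]-b)<.002)&(abs(q[:,1])<.03)&(abs(p[:,2]-z-.006)<.003); print(b.round(3),((q[k,1].min()+q[k,1].max())/2).round(5),np.ptp(q[k,1]).round(4)) if k.sum()>5 else 0
for b in np.arange(.058,.066,.002):
    k=(abs(q[:,0]-b)<.002)&(abs(q[:,1])<.03)&(p[:,2]<.014); print('slot',b,q[k,1].min(),q[k,1].max()) if k.sum()>5 else 0
for b in np.arange(.04,.054,.004):
    k=(abs(q[:,0]-b)<.002)&(abs(q[:,1])<.036)&(p[:,2]>.018)&(p[:,2]<.024); L=q[k&(q[:,1]<0),1].max();H=q[k&(q[:,1]>0),1].min(); print('ribs',b,L,H)
"
```

```text
[0.47925434 0.22377568 0.03569737] [-0.51056374 -0.13483082 -3.18093944]
-0.01 0.00033 0.0443
-0.004 0.00028 0.0437
0.002 0.00064 0.044
0.008 0.00033 0.0439
0.014 0.00071 0.044
0.02 0.00041 0.0278
0.026 0.00071 0.0279
0.032 0.00074 0.0276
0.038 0.00061 0.0277
0.044 0.00079 0.0279
0.05 0.00083 0.0277
0.056 0.00089 0.0272
slot 0.058 -0.019352317599574176 0.02046632480966909
slot 0.060000000000000005 -0.017798348591355283 0.018060363906203775
slot 0.062000000000000006 -0.01648732289933587 0.016723415633461643
slot 0.064 -0.015822813994752997 0.016260237217312696
ribs 0.04 -0.024792273072583432 0.024982192413215573
ribs 0.044 -0.02479457437841842 0.024975275970797812
ribs 0.047999999999999994 -0.024791327217786 0.025014150792135873
ribs 0.05199999999999999 -0.024668418449348598 0.025024926125343114
```

Ribs and slot are centred at y≈0.1 mm. The plate is about 0.3 mm off and 0.007 rad over, so I'll correct that and lower it.

Call:
play_rows([
  {"dp": [0, -0.02, -0.5], "turn": -0.007},
  {"dp": [0, -0.02, -1.2], "turn": -0.007},
  {"dp": [0, -0.02, -1.7], "turn": -0.007},
  {"dp": [0, -0.02, -1.9], "turn": -0.007},
  {"dp": [0, -0.02, -2.0], "turn": -0.007},
  {"dp": [0, -0.02, -2.0], "turn": -0.007},
  {"dp": [0, -0.02, -2.0], "turn": -0.007},
])

```text
clock: 11.1
eef_pos: [0.4792, 0.2237, 0.0156]
eef_rot: [0.989, 0.147, 0.0, -0.0]
wrist_force: [-1.2, 0.4, -5.4]
finger_gap: 0.0436
gripper_force: 45.0
```

Call:
play_rows([
  {"dp": [0, 0, -0.06], "turn": 0.002},
  {"dp": [0, 0, -0.12], "turn": 0.002},
  {"dp": [0, 0, -0.12], "turn": 0.002},
  {"dp": [0, 0, -0.12], "turn": 0.002},
])

```text
clock: 11.5
eef_pos: [0.4791, 0.2236, 0.0143]
eef_rot: [0.989, 0.148, 0.0, -0.0]
wrist_force: [-0.2, 0.4, -4.9]
finger_gap: 0.0434
gripper_force: 45.0
```

Call:
play_rows([
  {"dp": [0, 0, -0.05], "turn": 0},
  {"dp": [0, 0, -0.08], "turn": 0},
  {"dp": [0, 0, -0.08], "turn": 0},
])

```text
clock: 11.8
eef_pos: [0.4791, 0.2236, 0.0134]
eef_rot: [0.989, 0.148, 0.0, -0.0]
wrist_force: [-0.5, 0.7, -3.3]
finger_gap: 0.0429
gripper_force: 45.0
```

Call:
play_rows([
  {"dp": [0.48, 0.145, 0], "turn": 0},
  {"dp": [0.96, 0.29, 0], "turn": 0},
  {"dp": [1.44, 0.44, 0], "turn": 0},
  {"dp": [1.92, 0.585, 0], "turn": 0},
  {"dp": [2.4, 0.73, 0], "turn": 0},
  {"dp": [2.88, 0.88, 0], "turn": 0},
  {"dp": [3.35, 1.02, 0], "turn": 0},
  {"dp": [3.35, 1.02, 0], "turn": 0},
])

```text
clock: 12.6
eef_pos: [0.5132, 0.234, 0.0134]
eef_rot: [0.989, 0.148, 0.0, -0.0]
wrist_force: [1.0, -0.3, -1.1]
finger_gap: 0.0431
gripper_force: 45.0
```

Call:
play_rows([
  {"dp": [0.1, 0.03, 0], "turn": 0},
  {"dp": [0.2, 0.06, 0], "turn": 0},
  {"dp": [0.29, 0.09, 0], "turn": 0},
  {"dp": [0.38, 0.115, 0], "turn": 0},
  {"dp": [0.38, 0.115, 0], "turn": 0},
])

```text
clock: 13.1
eef_pos: [0.5165, 0.235, 0.0134]
eef_rot: [0.989, 0.148, 0.0, -0.0]
wrist_force: [0.4, 0.2, -4.1]
finger_gap: 0.0431
gripper_force: 45.0
```

Call:
play_rows([
  {"dp": [0.07, 0.02, 0], "turn": 0},
  {"dp": [0.14, 0.04, 0], "turn": 0},
  {"dp": [0.2, 0.06, 0], "turn": 0},
  {"dp": [0.2, 0.06, 0], "turn": 0},
])

```text
clock: 13.5
eef_pos: [0.5172, 0.2352, 0.0134]
eef_rot: [0.989, 0.148, -0.002, 0.0]
wrist_force: [-13.2, -3.7, 5.2]
finger_gap: 0.0432
gripper_force: 45.0
```

The shoulders meet the stops: 14 N along the axis after 39.8 mm of travel (expected 40). Setting it down, letting go and rising.

Call:
play_rows([
  {"dp": [0.2, 0.06, -0.05], "turn": 0},
  {"dp": [0.2, 0.06, -0.05], "turn": 0},
])

```text
clock: 13.7
eef_pos: [0.5175, 0.2353, 0.0133]
eef_rot: [0.989, 0.148, -0.004, 0.001]
wrist_force: [-32.5, -11.9, 25.1]
finger_gap: 0.0432
gripper_force: 45.0
```

Call:
play_rows([
  {"dp": [0, 0, 0], "turn": 0},
  {"dp": [0, 0, 0], "turn": 0},
  {"dp": [0, 0, 0], "turn": 0},
  {"dp": [0, 0, 0], "turn": 0},
  {"dp": [0, 0, 1], "turn": 0},
  {"dp": [0, 0, 4], "turn": 0},
  {"dp": [0, 0, 8], "turn": 0},
  {"dp": [0, 0, 10], "turn": 0},
  {"dp": [0, 0, 10], "turn": 0},
], hand=0.65)

```text
clock: 14.6
eef_pos: [0.5218, 0.2367, 0.1172]
eef_rot: [0.989, 0.148, 0.003, -0.001]
wrist_force: [-0.8, -0.0, -0.8]
finger_gap: 0.0606
gripper_force: 0.0
```

```bash
python3 - <<'E'
from h import *
s=sense();print(s['clock'],s['eef_pos'],s['wrist_force'],s['finger_gap'])
c=cap('wrist'); cv2.imwrite('pics/w6.png',c['pixels'][:,:,::-1])
P=cloud(c);p=P.reshape(-1,3);a=.298;R=np.array([[np.cos(a),-np.sin(a)],[np.sin(a),np.cos(a)]]);q=(p[:,:2]-[.5026,.2304])@R
for y0 in [0,.084]:
    for b in [.0,.01,.02,.03,.04,.05,.061]:
        k=(abs(q[:,0]-b)<.002)&(abs(q[:,1]-y0)<.0235)&(p[:,2]>.016); print(y0,b,np.median(p[k,2]).round(4),((q[k,1].min()+q[k,1].max())/2-y0).round(4),np.ptp(q[k,1]).round(4)) if k.sum()>5 else 0
    for e in (.018,):
        k=(abs(abs(q[:,1]-y0)-e)<.002)&(q[:,0]>.02)&(q[:,0]<.062)&(p[:,2]>.0175)&(p[:,2]<.0208); print('shoulder x',np.percentile(q[k,0],[98,99.5]))
E
```

```text
14.6 [0.52181581 0.23671577 0.11720705] [-0.79621174 -0.00567313 -0.8421843 ] 0.06057931938338505
0 0.0 0.0197 0.0001 0.0432
0 0.01 0.0196 -0.0002 0.0435
0 0.02 0.0196 0.0002 0.0438
0 0.03 0.0197 0.0001 0.0433
0 0.04 0.2305 -0.0 0.047
0 0.05 0.2169 -0.0 0.047
0 0.061 0.02 -0.0001 0.0464
shoulder x [0.05580961 0.05628035]
0.084 0.0 0.0196 0.0009 0.045
0.084 0.01 0.0196 0.0007 0.0446
0.084 0.02 0.0196 0.001 0.0446
0.084 0.03 0.0196 0.0008 0.0447
0.084 0.04 0.0195 0.0007 0.0447
0.084 0.05 0.0196 0.0009 0.0449
0.084 0.061 0.02 0.0001 0.0469
shoulder x [0.05710202 0.06074894]
```

View pics/w6.png

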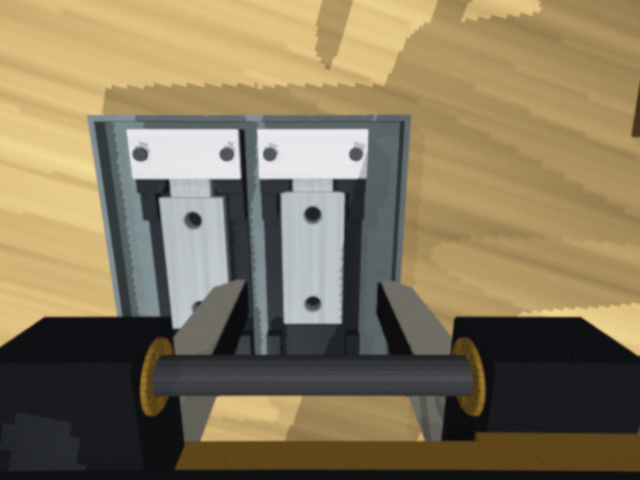

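The final view shows the plate flat (top at 19.7 mm) and centred in the nest. Its shoulders are at row 192, nest x = 56 mm, which is the stops. The tongue is under the bar at (312,185), and the mate at (193,260) is untouched. The gripper is clear, so I'm handing in.

```bash
python3 -c "
from rig import *
print(job_done())"
```

```text
the job is handed in; nothing more can be done
None
```

The tongued plate went from the rack to flat on the bench, was regripped by its long sides, and is now fully home in the empty nest with its tongue under the bar and let go; I handed the job in at about 14.7 s on the robot's clock.

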